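# Load a hook plate into the corner of a drill jig

## Task

Load the blue-dyed steel blank into the corner nest of the drill jig, sliding it on the base plate with your fingertips and never lifting or tipping it: push it flat against the long steel fence first, out in the open part of the jig, then slide it along the fence past the brass keeper until it is fully home, flat against both the fence and the end stop, and take your hand away. Leave the green leaf open and do not disturb the bush, oil can, hammer or square.

Things in the scene. Friction and masses are not known exactly. Their poses are not given: they have to be found in the camera images.
- jig: Open drill jig bolted to the bench: dark steel base plate 220 (x) x 360 (y) x 12 mm, top at z = 12. Origin: centre of its underside, on the bench. On the plate stand fence, end stop and brass keeper, all 12 mm high (tops at z = 24). They form the corner nest, 42.5 mm wide in x, open to -y and upward. Sites below are given in the jig's axes, mm.
- fence (a point): On the steel fence at x = 55, y = -50, z = 12, foot of its face. The fence is a straight bar along y from y = -162 to 150, 18 mm thick; its flat face looks to -x and lies at x = 55.
- corner (a point): Inner corner of the nest, at x = 55, y = 130, z = 12: where fence face, end stop face and base plate meet. The end stop is a steel bar along x from x = -3 to 73, 20 mm thick; its flat face looks to -y and lies at y = 130.
- keeper (a point): Foot of the brass keeper's face at x = 12.5, y = 117, z = 12. The keeper is 14 mm thick, its face looks to +x towards the fence, from y = 104 to 130; before it a lead-in flares away from the fence, its tip at about y = 89. Keeper and lead-in lie between x = -8 and 13.
- leaf (a joint): Angle of the green leaf (78 x 56 x 8 mm plate with two brass bushes and a pin), hinged along y behind the fence at x = 84, z = 30, y = 55 to 133 of the jig: 0 = shut over the nest, 2.95 = fully laid back. It starts at 2.65 to 2.85, lying away from the nest, nowhere higher than z = 85; its stiff hinge stays put.
- blank: The work: loose rectangular steel plate 40 (x) x 70 (y) x 10 mm, about 0.2 kg, top dyed blue with white lines. Origin: centre of its underside. Starts flat on the base plate before the fence (jig x -55 to -15, y -110 to -25 mm), long side within 0.45 rad of the fence. Home in the nest its centre is at jig x = 35, y = 95, long side along the fence. 1 to 3 N slide it.
- bush: Loose spare drill bush of brass, 25 mm across, 26 mm tall, standing on the base plate in front of the keeper, at x = -90 to -70, y = 85 to 145 mm of the jig. Origin at the centre of its foot. Leave it alone.
- oilcan: Red oil can standing on the bench beyond the end stop, 72 mm across, 140 mm tall with its spout. Origin at the centre of its foot. Leave it alone.
- hammer: Ball-peen hammer lying on the bench beyond the other end of the jig, 310 mm long, 30 mm high, handle along its -x axis. Origin under the head. Leave it alone.
- square: Engineer's try square lying on the bench on the robot's side of the jig: dark wooden stock 74 mm long (its y axis), 23 mm wide, 14 mm high, and a steel blade reaching 113 mm from the origin along its +x axis. Origin: underside of the stock's middle. Leave it alone.
Not all that is in view belongs to the job. What is shaped like the blank but pink is not meant.

How it is judged:
By the outcome, as a careful person would: the job done as asked, in the order asked, and still so for the second after the job is handed in, with the robot touching nothing.
It also fails if it takes over 54 s, if anything falls off the work surface, if the arm or the gripper's body presses on something with over 40 N, if the wrist force passes 120 N, or if a joint passes its speed limit or range.

## Robot

A 7-joint arm with a two-finger parallel gripper is mounted at the origin on the work surface. World frame = base frame: x ahead of the robot, y to its left, z up, the work surface at z = 0. Lengths are in m, angles in rad, forces in N, time in s.
With the tool pointing down it reaches from about 0.4 to 0.85 m from the base axis. Payload 10.4 kg.
Tool frame: the origin (TCP) lies between the finger pads; the fingertips stand tcp_to_tips ahead of it and the grasp point (between the pads) lies 8 mm behind it (tcp_to_tips is the distance from the TCP to the fingertips, in m); z points along the fingers, y is the line along which they close (so a half turn about z gives the same grasp; the last joint's range is limited). The gripper opens to 85 mm and grips with 20 to 120 N. Pads are 22 mm wide; open, the fingers measure 114 mm over their backs; the gripper's body (76 mm by 85 mm) begins 54 mm behind the grasp point. The pads swing forward as they close: fully open they stand 13 mm farther back than shut.
Start: joints at [1.26, 0.332, -0.065, 1.46, 0.022, 1.35, -0.088], TCP at [0.177, -0.599, 0.242] pointing down, gripper open.
Joint ranges: [-2.6, 2.6], [-0.5, 2.12], [-1.47, 1.34], [0.16, 2.42], [-1.27, 4.41], [0.06, 2.06], [-2.6, 2.6]. Speed limits (rad/s): [2.22, 2.22, 2.79, 2.79, 3.14, 3.14, 3.14].

## Interface

Orientations are given as a unit quaternion [x, y, z, w].
In Python, from workcell import * gives the robot as it stands.
- The arm moves only by the tool apply_moves, never from a script. Its argument "rows" is a list of rows, each an object of numbers: "x", "y", "z": the shift along the tool's x, y, z in mm; "ax", "ay", "az": the turn, a rotation vector about the tool's x, y, z in degrees; "gripper": the closure, from 0 (fully open) to 1 (shut). A call has 1 to 5 rows; each row shifts and turns the commanded pose from where the row before left it, along the tool's axes as they then stand; what a row does not reach is not made up. A row lasts 1/12 s, in which the tool goes at most 41.7 mm and 7.16 degrees, less where a joint would pass 70% of its speed; a pose out of reach is approached as far as the arm can. A call with a gripper value outside its range is refused whole. The fingers move at their own pace and stop on an object; "newtons" is the grip in N (left out, the last holds). Time passes only in rows, so rows that do not move let the fingers close. It gives the time, the measured TCP pose, the force, the opening and the grip force at its end, in the units of the state.
- get_obs(): the state, without advancing time (a new reading comes with each control period).
- camera(name): name is "side" or "top"; returns a dict with "color" (420x560x3 uint8, red, green, blue), "fov_y" (degrees; the focal length in pixels is half the picture's height over the tangent of half this angle, whatever the lens; pixels are square), "cx", "cy" (the principal point, pixels), "k1" (the pictures are not rectified: a ray, as slopes to the right and down, at radius r is drawn at 1 + k1 r^2 times it, then the intrinsics apply), "rvec" (rotation vector, rad) and "tvec" (3), from world to camera coordinates, as OpenCV has them. Camera axes: x right, y down, z forward; pixel columns grow to the right and rows downward; lengths in m; the calibration is good to about 2 mm. A picture is of the moment at which its call begins. There is no depth.
- hand_in(): hands the job in; it is judged then, once.
The state is a dict: "clock": time; "joint_pos": joint angles; "joint_velocities": joint speeds; "tau": joint torques, N m; "position": TCP position; "ee_rot": TCP orientation; "ft_force": force on the tool from outside, world axes, zero at the start; "torque": the same for the moment, N m; "grip_width": opening from 0.0 (shut) to 1.0 (fully open); "grasp_force": force on a finger pad.
Only numpy, scipy, OpenCV 4.12 (cv2) and the standard library are available. Lean on these libraries where they do the work, as an engineer would, in place of code of your own. Each camera call takes 0.05 s, during which the arm holds its last target. There are 200 camera calls.

## Working session

There is one attempt and no reset: what is moved stays moved. The work goes in short steps, Python scripts to look and compute and a tool call to move; the robot and the scene stay as the last step left them, time stands still between calls to the robot, and variables do not carry over. Pictures are saved under pics/ and viewed, at most 10 in all, crops included, and the job is handed in when it is done.

Besides the shell and the picture viewer there is one more tool, called after ">>>" in YAML: its name, and indented under it one key for each argument. apply_moves: Moves the arm, as the interface text tells. Its arguments: {"type":"object","properties":{"rows":{"type":"array","items":{"type":"object","properties":{"x":{"type":"number"},"y":{"type":"number"},"z":{"type":"number"},"ax":{"type":"number"},"ay":{"type":"number"},"az":{"type":"number"},"gripper":{"type":"number"}}}},"newtons":{"type":"number"}},"required":["rows"]}

```bash
ls; mkdir -p pics; cat > h.py <<'E'
from workcell import *
import numpy as np, cv2
from scipy.spatial.transform import Rotation as R
def K(c):
    h=c["color"].shape[0]; f=h/2/np.tan(np.radians(c["fov_y"])/2)
    return f
def ray(c,uv):
    f=K(c); d=(np.atleast_2d(uv)-[c["cx"],c["cy"]])/f
    s=d.copy()
    for _ in range(20): s=d/(1+c["k1"]*(s**2).sum(1,keepdims=True))
    M=R.from_rotvec(np.ravel(c["rvec"])).as_matrix(); t=np.ravel(c["tvec"])
    return -M.T@t, np.c_[s,np.ones(len(s))]@M
def onz(c,uv,z):
    o,d=ray(c,uv); return o+d*((z-o[2])/d[:,2])[:,None]
def proj(c,P):
    M=R.from_rotvec(np.ravel(c["rvec"])).as_matrix()
    q=np.atleast_2d(P)@M.T+np.ravel(c["tvec"]); s=q[:,:2]/q[:,2:]
    return s*(1+c["k1"]*(s**2).sum(1,keepdims=True))*K(c)+[c["cx"],c["cy"]]
E
python3 - <<'E'
from h import *
import pickle
o=get_obs(); print(o)
for n in("top","side"):
    c=camera(n); pickle.dump(c,open(n+"0.pkl","wb")); cv2.imwrite(f"pics/{n}0.png",cv2.resize(c["color"][:,:,::-1],(800,600),interpolation=cv2.INTER_CUBIC)); print({k:v for k,v in c.items() if k!="color"})
try: print(tcp_to_tips)
except Exception as e: print(e)
E
```

```text
pics
{'clock': 0.0, 'joint_pos': array([ 1.26035457,  0.3328847 , -0.06468983,  1.46095217,  0.02162013,
        1.34988486, -0.08848037]), 'joint_velocities': array([ 4.26211057e-04, -3.27348732e-04, -3.01764516e-04, -1.37864243e-03,
        2.82251955e-05,  8.00554462e-04, -8.71492211e-04]), 'tau': array([-4.06590325e-04, -6.25443721e+01,  4.93880978e-02, -3.91594863e+01,
        1.62703462e-02,  1.01547901e-02,  9.23768880e-06]), 'position': array([ 0.17730863, -0.5989469 ,  0.2415027 ]), 'ee_rot': array([ 9.89658443e-01,  1.43442158e-01, -1.46614242e-04, -7.01340674e-04]), 'ft_force': array([ 0.39667232,  0.63987743, -0.15596697]), 'torque': array([-0.00026507, -0.01545109,  0.0280188 ]), 'grasp_force': 0.0, 'grip_width': 1.003608499771154}
{'fov_y': 48.21592349067221, 'cx': 281.43818263782066, 'cy': 214.95881170613004, 'k1': 0.01889117130834636, 'rvec': array([ 2.03457952, -2.16851417,  0.24415352]), 'tvec': array([0.06589159, 0.56892384, 0.9560157 ])}
{'fov_y': 50.056302763487, 'cx': 283.7680947703586, 'cy': 208.62713781913487, 'k1': -0.07347350330895462, 'rvec': array([ 0.46089642, -2.76013014,  1.16475405]), 'tvec': array([0.55571361, 0.12711211, 0.85677945])}
0.011
```

View pics/top0.png

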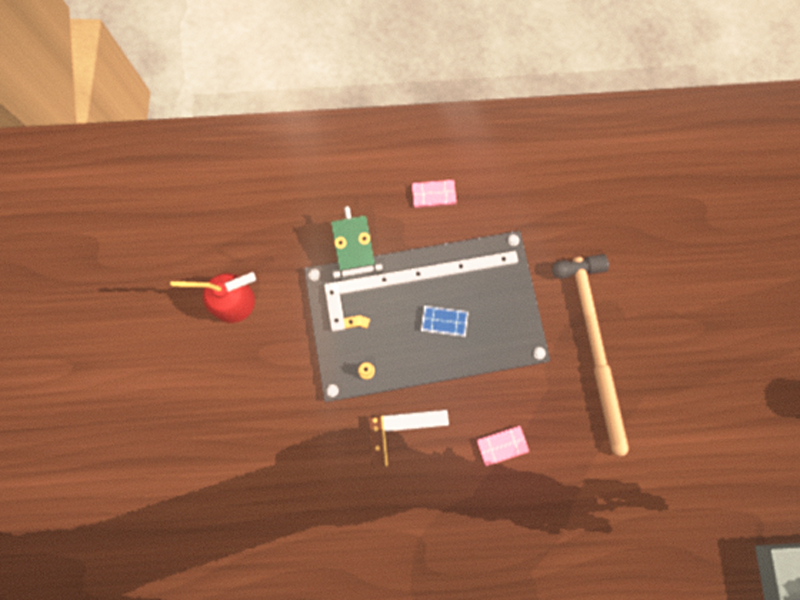

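View pics/side0.png

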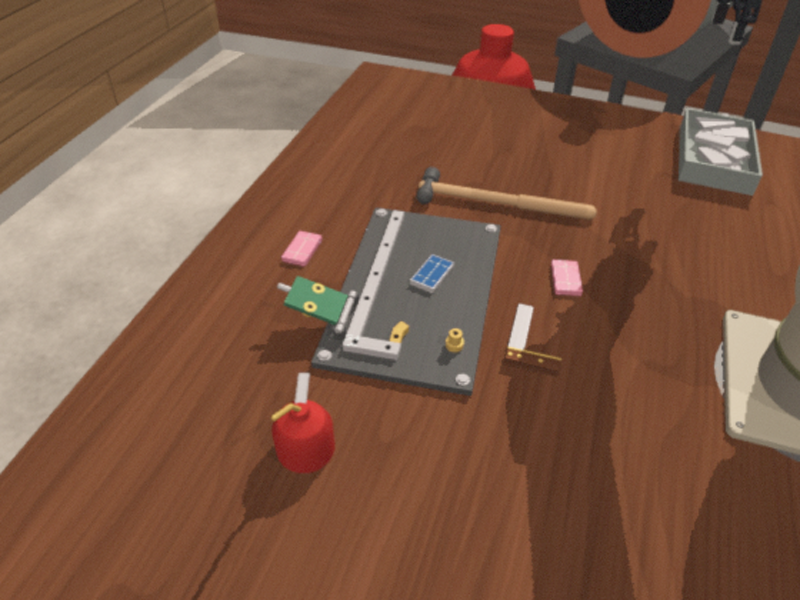

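The top view (800x600) shows the blue blank at (445,321). The fence is the white bar from (330,290) to (517,257), the end stop is at (335,308), the keeper at (355,322), the bush at (366,371) and the square at (410,420). The side view agrees with this. Next I'll measure the jig frame and the blank.

```bash
cat >> h.py <<'E'
def blue(c,z=.022):
    hsv=cv2.cvtColor(c["color"],cv2.COLOR_RGB2HSV)
    m=cv2.inRange(hsv,(100,90,60),(125,255,255)); m=cv2.morphologyEx(m,cv2.MORPH_CLOSE,np.ones((5,5)))
    cs=cv2.findContours(m,cv2.RETR_EXTERNAL,cv2.CHAIN_APPROX_NONE)[0]
    k=max(cs,key=cv2.contourArea)
    w=onz(c,k[:,0].astype(float),z)[:,:2]*1000
    (cx,cy),(a,b),an=cv2.minAreaRect(w.astype(np.float32))
    th=np.radians(an if a>b else an+90); th=(th-np.pi/2+np.pi/2)%np.pi-np.pi/2+0
    # direction of long side measured from +y
    d=np.array([np.cos(th),np.sin(th)]); d*=np.sign(d[1])
    return np.array([cx,cy]),sorted((a,b)),np.degrees(np.arctan2(-d[0],d[1])),w
E
python3 - <<'E'
from h import *
import pickle
for n in("top","side"):
    c=pickle.load(open(n+"0.pkl","rb")); print(n,"cam",ray(c,[[c["cx"],c["cy"]]])[0])
    print("blank",blue(c)[:3])
    s=1.4286
    if n=="top": P=np.array([(306,268),(520,233),(549,360),(325,400)])/s
    else: P=np.array([(313,366),(371,208),(500,226),(472,391)])/s
    w=onz(c,P,.012)[:,:2]*1e3; print(w.round(1),np.linalg.norm(w-np.roll(w,-1,0),axis=1))
    # white bars
    hsv=cv2.cvtColor(c["color"],cv2.COLOR_RGB2HSV)
    m=cv2.inRange(hsv,(0,0,150),(180,60,255)) if 1 else 0
    poly=np.zeros(m.shape,np.uint8); cv2.fillPoly(poly,[P.astype(np.int32)],255); m&=poly
    m=cv2.morphologyEx(m,cv2.MORPH_CLOSE,np.ones((3,3)))
    cs=cv2.findContours(m,cv2.RETR_EXTERNAL,cv2.CHAIN_APPROX_NONE)[0]; k=max(cs,key=cv2.contourArea)
    w=onz(c,k[:,0].astype(float),.024)[:,:2]*1e3
    ap=cv2.approxPolyDP(w.astype(np.float32)[:,None],6,True)[:,0]; print("Lbar",cv2.contourArea(k),ap.round(1).tolist())
    hs=cv2.inRange(hsv,(18,120,90),(35,255,255))&poly
    for q in cv2.findContours(hs,cv2.RETR_EXTERNAL,cv2.CHAIN_APPROX_NONE)[0]:
        if cv2.contourArea(q)>20: print("brass",(onz(c,q[:,0].astype(float),.024)[:,:2]*1e3).mean(0))
    cv2.imwrite(f"pics/z{n}.png",cv2.resize(c["color"][130:290,190:400,::-1],None,fx=3.7,fy=3.7,interpolation=cv2.INTER_CUBIC))
E
```

```text
top cam [0.3419003  0.04065629 1.05992136]
blank (array([556.80462646, -36.18418884]), [32.04974365234375, 61.748165130615234], np.float64(78.04119873046875))
[[ 659.4  180.7]
 [ 696.6 -172.5]
 [ 484.2 -196.3]
 [ 444.   157.8]] [355.16740152 213.74846539 356.41385501 216.60673749]
Lbar 2204.0 [[685.5999755859375, -167.0], [693.4000244140625, -160.8000030517578], [689.0999755859375, -151.10000610351562], [662.5, -148.5], [639.7000122070312, 56.29999923706055], [656.4000244140625, 55.29999923706055], [657.2999877929688, 69.0999984741211], [667.0999755859375, 70.9000015258789], [655.2000122070312, 73.80000305175781], [649.5, 133.89999389648438], [632.9000244140625, 134.60000610351562], [629.0999755859375, 150.6999969482422], [549.5999755859375, 146.89999389648438], [552.7000122070312, 158.10000610351562], [597.0, 163.3000030517578], [655.9000244140625, 158.89999389648438], [654.7999877929688, 179.60000610351562], [521.0999755859375, 163.6999969482422], [524.7999877929688, 150.10000610351562], [549.5, 144.6999969482422], [550.4000244140625, 122.19999694824219], [610.7999877929688, 121.80000305175781], [640.5999755859375, -153.1999969482422]]
brass [484.64137     91.27720191]
brass [563.60870431 101.82051519]
side cam [0.37053784 0.67656457 0.68118149]
blank (array([555.75860596, -36.56090927]), [32.567569732666016, 63.03096389770508], np.float64(78.98970031738281))
[[ 653.5  190.2]
 [ 705.7 -167. ]
 [ 482.6 -193.7]
 [ 441.2  160.2]] [361.01923883 224.69793962 356.26737946 214.44997733]
Lbar 1058.0 [[662.7000122070312, -159.10000610351562], [623.0999755859375, 152.1999969482422], [552.2000122070312, 143.5], [553.4000244140625, 122.19999694824219], [605.0, 129.1999969482422], [612.7000122070312, 114.9000015258789], [645.4000244140625, -161.10000610351562]]
brass [485.04496733  92.67721573]
brass [561.68081024 104.11479372]
```

View pics/ztop.png

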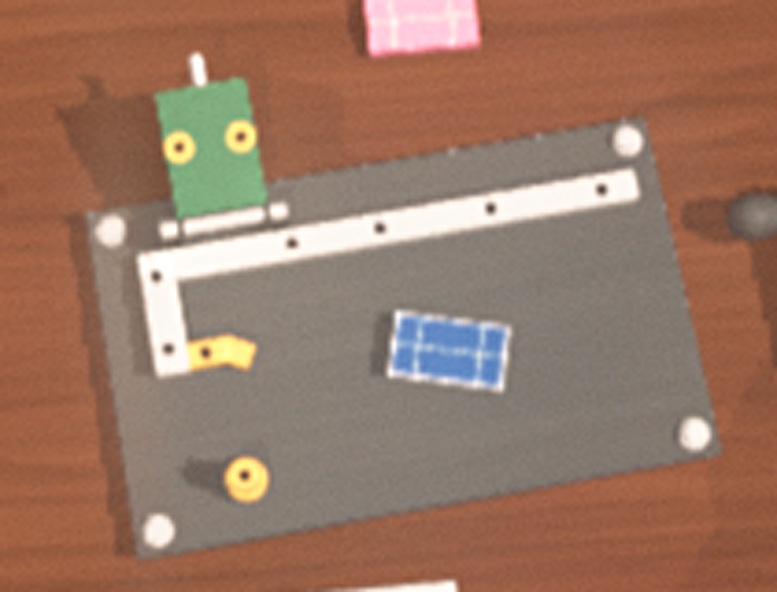

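The crop confirms the layout: the blank at (448,350) is tilted relative to the fence, whose face runs from (180,280) to (635,200). I'll refine it with line fits.

```bash
cat >> h.py <<'E'
def edge(c,p,q,z,side,n=80,half=5):
    """strongest gradient along normals of world segment p->q (mm) at height z (mm); returns median-fit offset line pts. side: unit normal"""
    p,q,nr=map(lambda a:np.array(a,float),(p,q,side)); g=cv2.GaussianBlur(cv2.cvtColor(c["color"],cv2.COLOR_RGB2GRAY),(0,0),.7).astype(np.float32)
    s=np.arange(-half,half+.01,.25); out=[]
    for t in np.linspace(0,1,n):
        X=(p+t*(q-p))[None]+s[:,None]*nr; uv=proj(c,np.c_[X,np.full(len(X),z)]/1e3).astype(np.float32)
        v=cv2.remap(g,uv[:,0].copy(),uv[:,1].copy(),cv2.INTER_LINEAR).ravel(); d=np.gradient(v)
        out.append(X[np.argmin(d)])   # bright -> dark going along side
    out=np.array(out,np.float32); l=cv2.fitLine(out,cv2.DIST_HUBER,0,.5,.01).ravel(); return l[2:],l[:2]*np.sign(l[1]+1e-9),out
def blank(c):
    w=blue(c)[3]; (x,y),s,a=cv2.minAreaRect(w.astype(np.float32)); b=cv2.boxPoints(((x,y),s,a))
    e=[b[1]-b[0],b[2]-b[1]]; d=max(e,key=np.linalg.norm); d=d*np.sign(d[1]); return np.array([x,y]),np.degrees(np.arctan2(-d[0],d[1])),sorted(s)
E
python3 - <<'E'
from h import *
import pickle
for n in("top","side"):
    c=pickle.load(open(n+"0.pkl","rb")); print(n,blank(c))
    a=np.radians(6.1); X=np.array([np.cos(a),np.sin(a)]); Y=np.array([-np.sin(a),np.cos(a)])
    C=np.array([608.,128]) 
    for z in (12,24):
        for nm,p,q,s in(("fence",C-Y*270,C-Y*40,-X),("fenceback",C+18*X-Y*270,C+18*X-Y*90,X),("stop",C-X*10,C-X*32,-Y),("stopback",C+20*Y-X*50,C+20*Y+X*8,Y),("keeper",C-42.5*X-2*Y,C-42.5*X-22*Y,X)):
            l=edge(c,p,q,z,s); print(z,nm,"off",round(float((l[0]-C)@s),2),"ang",np.degrees(np.arctan2(-l[1][0],l[1][1])).round(2),"sd",((l[2]-l[0])@np.array([-l[1][1],l[1][0]])).std().round(2),l[0].round(1))
E
```

```text
top (array([556.80462646, -36.18418884]), np.float32(-11.958753), [32.04974365234375, 61.748165130615234])
12 fence off -4.75 ang 6.07 sd 0.29 [627.6 -11.1]
12 fenceback off 22.7 ang 6.1 sd 3.21 [648.5 -37.2]
12 stop off -0.32 ang -82.68 sd 0.62 [587.  126.1]
12 stopback off 22.07 ang -82.9 sd 0.73 [587. 148.]
12 keeper off -41.47 ang 41.65 sd 4.24 [568.3 109.5]
24 fence off -3.7 ang 6.67 sd 0.77 [628.3 -27.4]
24 fenceback off 22.85 ang 6.14 sd 2.02 [650.4 -53.8]
24 stop off 0.5 ang -83.85 sd 0.61 [587.2 125.3]
24 stopback off 21.18 ang -83.37 sd 0.64 [580.1 146.3]
24 keeper off -37.77 ang 5.84 sd 1.59 [571.8 110.8]
side (array([555.75860596, -36.56090927]), np.float32(-11.010269), [32.567569732666016, 63.03096389770508])
12 fence off -4.9 ang 6.05 sd 0.37 [627.   -3.6]
12 fenceback off 22.7 ang 6.17 sd 3.44 [651.8 -68.1]
12 stop off 4.53 ang -85.87 sd 2.32 [588.2 121.3]
12 stopback off 19.9 ang -83.04 sd 0.8 [583.4 145.4]
12 keeper off -38.73 ang 4.69 sd 3.12 [570.6 113.7]
24 fence off -3.45 ang 6.56 sd 0.71 [625.6  -3.8]
24 fenceback off 22.75 ang 6.09 sd 1.12 [651.8 -67.4]
24 stop off 0.23 ang -83.88 sd 0.51 [586.  125.4]
24 stopback off 20.28 ang -83.5 sd 0.88 [585.  145.9]
24 keeper off -38.5 ang 7.52 sd 2.33 [571.  111.9]
```

Both views agree. The jig axis is at +6.1°, its origin is at about (571.9, -6.6), the corner at (612.8, 128.5), and the fence and end stop thicknesses match. The blank is at jig (-19, -28), turned -17.6°. I'll align the tool with the jig axes and approach.

>>> apply_moves:
  rows:
    - {"az": 5.2}
    - {"az": 5.2}
    - {"x": 24,"y": -32.3,"gripper": 0.7}
    - {"x": 24,"y": -32.3}
    - {"x": 24,"y": -32.3}

```text
invalid input at $.rows[0]: expected keys x, y, z, ax, ay, az, gripper
```

>>> apply_moves:
  rows:
    - {"x": 24,"y": -32.3}
    - {"x": 24,"y": -32.3}
    - {"x": 24,"y": -32.3}
    - {"x": 24,"y": -32.3}
    - {"x": 24,"y": -32.3}

```text
invalid input at $.rows[0]: expected keys x, y, z, ax, ay, az, gripper
```

>>> apply_moves:
  rows:
    - {"x": 24,"y": -32.3}
    - {"x": 24,"y": -32.3}
    - {"x": 24,"y": -32.3}
    - {"x": 24,"y": -32.3}
    - {"x": 24,"y": -32.3}

```text
invalid input at $.rows[0]: expected keys x, y, z, ax, ay, az, gripper
```

```bash
cat >> h.py <<'E'
A=np.radians(6.1);JX=np.array([np.cos(A),np.sin(A)]);JY=np.array([-np.sin(A),np.cos(A)]);O=np.array([571.9,-6.6])
def jig(w): w=np.asarray(w)[:2]-O; return np.array([w@JX,w@JY]).round(1)
def st():
    o=get_obs(); p=o["position"]*1e3; r=R.from_quat(o["ee_rot"]).as_matrix()
    f=o["ft_force"]; print("t",round(o["clock"],2),"jig",jig(p),"z",p[2].round(1),"toolx deg",np.degrees(np.arctan2(r[1,0],r[0,0])).round(2),"zax",r[:,2].round(4),"w",round(o["grip_width"],3),"F",f.round(2))
E
python3 -c "
from h import *
st()"
```

```text
t 0.1 jig [-455.3 -547.1] z 241.6 toolx deg 16.49 zax [-4.0e-04  1.2e-03 -1.0e+00] w 0.997 F [-0.42 -0.06 -0.65]
```

All keys required.

>>> apply_moves:
  rows:
    - {"x": 0,"y": 0,"z": 0,"ax": 0,"ay": 0,"az": 5.2,"gripper": 0.7}
    - {"x": 0,"y": 0,"z": 0,"ax": 0,"ay": 0,"az": 5.2,"gripper": 0.7}
    - {"x": 24,"y": -32.3,"z": 0,"ax": 0,"ay": 0,"az": 0,"gripper": 0.7}
    - {"x": 24,"y": -32.3,"z": 0,"ax": 0,"ay": 0,"az": 0,"gripper": 0.7}
    - {"x": 24,"y": -32.3,"z": 0,"ax": 0,"ay": 0,"az": 0,"gripper": 0.7}

```text
clock: 0.52
position: [0.2389, -0.4939, 0.2415]
ee_rot: [0.999, 0.052, -0.0, -0.0]
ft_force: [1.0, 0.4, -0.0]
grip_width: 0.31
grasp_force: 0.0
```

>>> apply_moves:
  rows:
    - {"x": 24,"y": -32.3,"z": 0,"ax": 0,"ay": 0,"az": 0,"gripper": 0.7}
    - {"x": 24,"y": -32.3,"z": 0,"ax": 0,"ay": 0,"az": 0,"gripper": 0.7}
    - {"x": 24,"y": -32.3,"z": 0,"ax": 0,"ay": 0,"az": 0,"gripper": 0.7}
    - {"x": 24,"y": -32.3,"z": 0,"ax": 0,"ay": 0,"az": 0,"gripper": 0.7}
    - {"x": 24,"y": -32.3,"z": 0,"ax": 0,"ay": 0,"az": 0,"gripper": 0.7}

```text
clock: 0.93
position: [0.3413, -0.32, 0.2422]
ee_rot: [0.999, 0.053, -0.0, 0.0]
ft_force: [1.8, -0.5, -0.1]
grip_width: 0.299
grasp_force: 0.0
```

>>> apply_moves:
  rows:
    - {"x": 24,"y": -32.3,"z": 0,"ax": 0,"ay": 0,"az": 0,"gripper": 0.7}
    - {"x": 24,"y": -32.3,"z": 0,"ax": 0,"ay": 0,"az": 0,"gripper": 0.7}
    - {"x": 24,"y": -32.3,"z": 0,"ax": 0,"ay": 0,"az": 0,"gripper": 0.7}
    - {"x": 24,"y": -32.3,"z": 0,"ax": 0,"ay": 0,"az": 0,"gripper": 0.7}
    - {"x": 24,"y": -32.3,"z": 0,"ax": 0,"ay": 0,"az": 0,"gripper": 0.7}

```text
clock: 1.35
position: [0.4435, -0.1468, 0.2423]
ee_rot: [0.999, 0.053, -0.0, 0.0]
ft_force: [0.9, -0.5, 0.3]
grip_width: 0.297
grasp_force: 0.0
```

```bash
python3 -c "
from h import *
st()"
```

```text
t 1.35 jig [-142.6 -125.7] z 242.3 toolx deg 6.08 zax [ 0.e+00 -4.e-04 -1.e+00] w 0.297 F [ 0.87 -0.49  0.29]
```

>>> apply_moves:
  rows:
    - {"x": 23.5,"y": -32,"z": 0,"ax": 0,"ay": 0,"az": 0,"gripper": 0.7}
    - {"x": 23.5,"y": -32,"z": 0,"ax": 0,"ay": 0,"az": 0,"gripper": 0.7}
    - {"x": 23.5,"y": -32,"z": 0,"ax": 0,"ay": 0,"az": 0,"gripper": 0.7}
    - {"x": 0,"y": 0,"z": 40,"ax": 0,"ay": 0,"az": 0,"gripper": 0.7}
    - {"x": 0,"y": 0,"z": 40,"ax": 0,"ay": 0,"az": 0,"gripper": 0.7}

```text
clock: 1.77
position: [0.5052, -0.0429, 0.1629]
ee_rot: [0.998, 0.055, 0.002, -0.0]
ft_force: [-0.1, -2.2, -1.6]
grip_width: 0.303
grasp_force: 0.0
```

>>> apply_moves:
  rows:
    - {"x": 0,"y": 0,"z": 40,"ax": 0,"ay": 0,"az": 0,"gripper": 0.7}
    - {"x": 0,"y": 0,"z": 40,"ax": 0,"ay": 0,"az": 0,"gripper": 0.7}
    - {"x": 0,"y": 0,"z": 32,"ax": 0,"ay": 0,"az": 0,"gripper": 0.7}
    - {"x": 0,"y": 0,"z": 0,"ax": 0,"ay": 0,"az": 0,"gripper": 0.7}
    - {"x": 0,"y": 0,"z": 0,"ax": 0,"ay": 0,"az": 0,"gripper": 0.7}

```text
clock: 2.18
position: [0.502, -0.0454, 0.0497]
ee_rot: [0.999, 0.053, -0.002, -0.001]
ft_force: [0.2, 0.8, 1.1]
grip_width: 0.301
grasp_force: 0.0
```

```bash
python3 -c "
from h import *
st()
c=camera('side'); cv2.imwrite('pics/s1.png',cv2.resize(c['color'][130:290,210:420,::-1],None,fx=3.7,fy=3.7,interpolation=cv2.INTER_CUBIC))
print(blank(c))"
```

```text
t 2.18 jig [-73.6 -31.2] z 49.7 toolx deg 6.11 zax [-0.0033  0.001  -1.    ] w 0.301 F [0.22 0.84 1.06]
(array([555.75860596, -36.56090927]), np.float32(-11.010269), [32.567569732666016, 63.03096389770508])
```

View pics/s1.png

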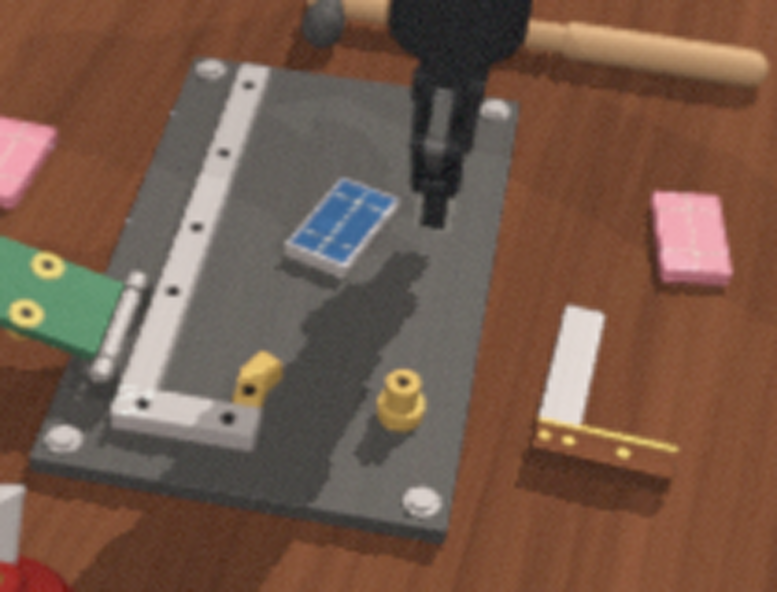

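The gripper hangs over the plate on the -x side of the blank, with its near fingertip at (434,225), and the blank at (342,225) has not moved. I'll lower it to pushing height.

>>> apply_moves:
  rows:
    - {"x": 0,"y": 0,"z": 14,"ax": 0,"ay": 0,"az": 0,"gripper": 0.7}
    - {"x": 0,"y": 0,"z": 5,"ax": 0,"ay": 0,"az": 0,"gripper": 0.7}
    - {"x": 0,"y": 0,"z": 4,"ax": 0,"ay": 0,"az": 0,"gripper": 0.7}
    - {"x": 0,"y": 0,"z": 0,"ax": 0,"ay": 0,"az": 0,"gripper": 0.7}
    - {"x": 0,"y": 0,"z": 0,"ax": 0,"ay": 0,"az": 0,"gripper": 0.7}

```text
clock: 2.65
position: [0.5036, -0.0458, 0.0283]
ee_rot: [0.999, 0.053, 0.001, 0.0]
ft_force: [0.1, 0.4, -0.5]
grip_width: 0.304
grasp_force: 0.0
```

```bash
python3 -c "
from h import *
st()
c=camera('side'); cv2.imwrite('pics/s2.png',cv2.resize(c['color'][150:220,270:360,::-1],None,fx=8,fy=8,interpolation=cv2.INTER_CUBIC))
p=O-73.6*JX-(31.2-27)*JY
for z in (12,16,20,24):print(z,((proj(c,np.r_[p,z]/1e3)-[270,150])*8).round())"
```

```text
t 2.65 jig [-72.1 -31.8] z 28.3 toolx deg 6.09 zax [ 1.2e-03 -4.0e-04 -1.0e+00] w 0.304 F [ 0.13  0.35 -0.47]
12 [[439. 431.]]
16 [[440. 420.]]
20 [[442. 409.]]
24 [[443. 398.]]
```

View pics/s2.png

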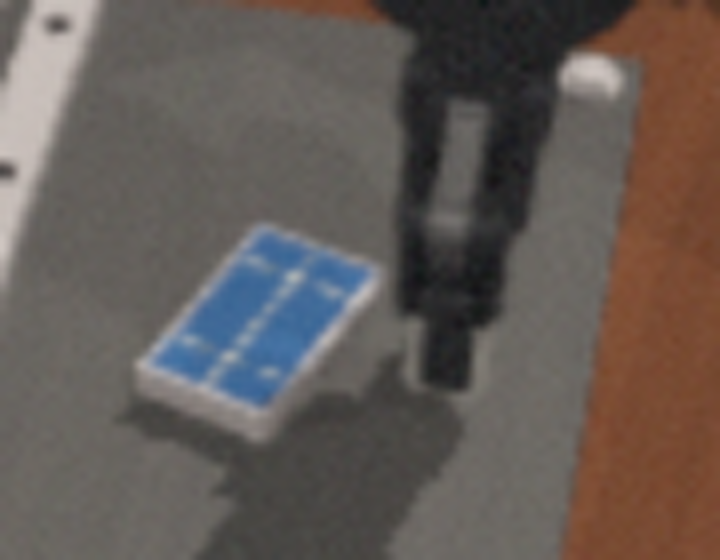

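The fingertips (445,390) look a few mm above the plate and the blank is at (258,330). I'll lower them gently, feeling for the plate.

>>> apply_moves:
  rows:
    - {"x": 0,"y": 0,"z": 2,"ax": 0,"ay": 0,"az": 0,"gripper": 0.7}
    - {"x": 0,"y": 0,"z": 1,"ax": 0,"ay": 0,"az": 0,"gripper": 0.7}
    - {"x": 0,"y": 0,"z": 0,"ax": 0,"ay": 0,"az": 0,"gripper": 0.7}

```text
clock: 2.95
position: [0.503, -0.0458, 0.0243]
ee_rot: [0.999, 0.053, -0.0, 0.0]
ft_force: [-0.3, -0.1, 0.1]
grip_width: 0.3
grasp_force: 0.0
```

>>> apply_moves:
  rows:
    - {"x": 0,"y": 0,"z": 1,"ax": 0,"ay": 0,"az": 0,"gripper": 0.7}
    - {"x": 0,"y": 0,"z": 1,"ax": 0,"ay": 0,"az": 0,"gripper": 0.7}
    - {"x": 0,"y": 0,"z": 0,"ax": 0,"ay": 0,"az": 0,"gripper": 0.7}

```text
clock: 3.2
position: [0.5032, -0.0457, 0.023]
ee_rot: [0.999, 0.053, -0.0, 0.0]
ft_force: [-4.2, 0.1, 11.5]
grip_width: 0.303
grasp_force: 5.6
```

Contact came at TCP z 23, so the tips are 11 mm ahead. I'll raise them 3.5 mm and push towards the fence.

>>> apply_moves:
  rows:
    - {"x": 0,"y": 0,"z": -3.5,"ax": 0,"ay": 0,"az": 0,"gripper": 0.7}
    - {"x": 4,"y": 0,"z": 0,"ax": 0,"ay": 0,"az": 0,"gripper": 0.7}
    - {"x": 4,"y": 0,"z": 0,"ax": 0,"ay": 0,"az": 0,"gripper": 0.7}
    - {"x": 4,"y": 0,"z": 0,"ax": 0,"ay": 0,"az": 0,"gripper": 0.7}
    - {"x": 4,"y": 0,"z": 0,"ax": 0,"ay": 0,"az": 0,"gripper": 0.7}

```text
clock: 3.62
position: [0.5193, -0.0441, 0.0256]
ee_rot: [0.999, 0.053, -0.0, 0.0]
ft_force: [-1.2, -1.3, 0.2]
grip_width: 0.302
grasp_force: 0.5
```

>>> apply_moves:
  rows:
    - {"x": 4,"y": 0,"z": 0,"ax": 0,"ay": 0,"az": 0,"gripper": 0.7}
    - {"x": 4,"y": 0,"z": 0,"ax": 0,"ay": 0,"az": 0,"gripper": 0.7}
    - {"x": 4,"y": 0,"z": 0,"ax": 0,"ay": 0,"az": 0,"gripper": 0.7}
    - {"x": 4,"y": 0,"z": 0,"ax": 0,"ay": 0,"az": 0,"gripper": 0.7}
    - {"x": 4,"y": 0,"z": 0,"ax": 0,"ay": 0,"az": 0,"gripper": 0.7}

```text
clock: 4.03
position: [0.5391, -0.0418, 0.0257]
ee_rot: [0.999, 0.053, -0.0, -0.0]
ft_force: [-1.7, 0.9, 0.0]
grip_width: 0.299
grasp_force: 0.6
```

```bash
cat >> h.py <<'E'
def look(n,name=None):
    c=camera(n)
    b=blank(c); print(n,"blank jig",jig(b[0]),"ang",round(float(b[1])-6.1,1),np.round(b[2],1))
    if name: cv2.imwrite(f'pics/{name}.png',cv2.resize(c['color'][130:290,190:400,::-1],None,fx=3.7,fy=3.7,interpolation=cv2.INTER_CUBIC))
E
python3 -c "
from h import *
st();look('top');look('side')"
```

```text
t 4.03 jig [-36.3 -31.6] z 25.7 toolx deg 6.1 zax [-3.e-04 -0.e+00 -1.e+00] w 0.299 F [-1.74  0.91  0.05]
top blank jig [4.8 3.6] ang 79.8 [ 6.8 11.6]
side blank jig [ -4.6 -22.8] ang -0.4 [32.6 63.6]
```

>>> apply_moves:
  rows:
    - {"x": 4,"y": 0,"z": 0,"ax": 0,"ay": 0,"az": 0,"gripper": 0.7}
    - {"x": 4,"y": 0,"z": 0,"ax": 0,"ay": 0,"az": 0,"gripper": 0.7}
    - {"x": 4,"y": 0,"z": 0,"ax": 0,"ay": 0,"az": 0,"gripper": 0.7}
    - {"x": 4,"y": 0,"z": 0,"ax": 0,"ay": 0,"az": 0,"gripper": 0.7}
    - {"x": 4,"y": 0,"z": 0,"ax": 0,"ay": 0,"az": 0,"gripper": 0.7}

```text
clock: 4.55
position: [0.5592, -0.0398, 0.0258]
ee_rot: [0.999, 0.053, 0.0, 0.0]
ft_force: [-1.7, -0.9, 0.1]
grip_width: 0.3
grasp_force: 0.7
```

>>> apply_moves:
  rows:
    - {"x": 4,"y": 0,"z": 0,"ax": 0,"ay": 0,"az": 0,"gripper": 0.7}
    - {"x": 4,"y": 0,"z": 0,"ax": 0,"ay": 0,"az": 0,"gripper": 0.7}
    - {"x": 3,"y": 0,"z": 0,"ax": 0,"ay": 0,"az": 0,"gripper": 0.7}
    - {"x": 2,"y": 0,"z": 0,"ax": 0,"ay": 0,"az": 0,"gripper": 0.7}
    - {"x": 1,"y": 0,"z": 0,"ax": 0,"ay": 0,"az": 0,"gripper": 0.7}

```text
clock: 4.97
position: [0.5729, -0.0383, 0.0258]
ee_rot: [0.999, 0.053, 0.0, -0.0]
ft_force: [-1.6, -1.1, 0.1]
grip_width: 0.3
grasp_force: 0.8
```

>>> apply_moves:
  rows:
    - {"x": 1,"y": 0,"z": 0,"ax": 0,"ay": 0,"az": 0,"gripper": 0.7}
    - {"x": 1,"y": 0,"z": 0,"ax": 0,"ay": 0,"az": 0,"gripper": 0.7}

```text
clock: 5.13
position: [0.5746, -0.0381, 0.0258]
ee_rot: [0.999, 0.053, -0.0, 0.0]
ft_force: [-1.1, -0.4, 0.2]
grip_width: 0.295
grasp_force: 0.6
```

```bash
python3 -c "
from h import *
st();look('side')"
```

```text
t 5.13 jig [ -0.7 -31.6] z 25.8 toolx deg 6.09 zax [-2.e-04 -1.e-04 -1.e+00] w 0.295 F [-1.14 -0.41  0.15]
side blank jig [ 30.3 -23.2] ang 1.0 [32.8 62.6]
```

Still ~5 mm to go; step until the force rises.

>>> apply_moves:
  rows:
    - {"x": 1.5,"y": 0,"z": 0,"ax": 0,"ay": 0,"az": 0,"gripper": 0.7}
    - {"x": 1,"y": 0,"z": 0,"ax": 0,"ay": 0,"az": 0,"gripper": 0.7}
    - {"x": 1,"y": 0,"z": 0,"ax": 0,"ay": 0,"az": 0,"gripper": 0.7}

```text
clock: 5.43
position: [0.5782, -0.0378, 0.0258]
ee_rot: [0.999, 0.053, 0.0, 0.0]
ft_force: [-1.5, 0.5, -0.9]
grip_width: 0.302
grasp_force: 0.7
```

>>> apply_moves:
  rows:
    - {"x": 0.7,"y": 0,"z": 0,"ax": 0,"ay": 0,"az": 0,"gripper": 0.7}
    - {"x": 0.7,"y": 0,"z": 0,"ax": 0,"ay": 0,"az": 0,"gripper": 0.7}

```text
clock: 5.6
position: [0.579, -0.0378, 0.0257]
ee_rot: [0.999, 0.053, -0.001, 0.0]
ft_force: [-6.9, -1.4, 3.3]
grip_width: 0.301
grasp_force: 3.3
```

>>> apply_moves:
  rows:
    - {"x": 1,"y": 0,"z": 0,"ax": 0,"ay": 0,"az": 0,"gripper": 0.7}
    - {"x": 0,"y": 0,"z": 0,"ax": 0,"ay": 0,"az": 0,"gripper": 0.7}

```text
clock: 5.77
position: [0.5792, -0.0378, 0.0255]
ee_rot: [0.999, 0.053, -0.002, 0.0]
ft_force: [-8.0, -1.1, 4.8]
grip_width: 0.301
grasp_force: 4.3
```

```bash
python3 -c "
from h import *
st();look('side')"
```

```text
t 5.77 jig [  3.9 -31.8] z 25.5 toolx deg 6.08 zax [-3.2e-03 -8.0e-04 -1.0e+00] w 0.301 F [-7.99 -1.14  4.8 ]
side blank jig [ 34.6 -23.4] ang 1.2 [32.8 63. ]
```

Flat against the fence (centre x 34.6, within 1°). I'll back off, close the fingers and go round behind the -y end.

>>> apply_moves:
  rows:
    - {"x": -5,"y": 0,"z": 0,"ax": 0,"ay": 0,"az": 0,"gripper": 0.7}
    - {"x": -6,"y": 0,"z": -5,"ax": 0,"ay": 0,"az": 0,"gripper": 0.7}
    - {"x": 0,"y": 0,"z": -38,"ax": 0,"ay": 0,"az": 0,"gripper": 0.7}
    - {"x": 0,"y": 30,"z": 0,"ax": 0,"ay": 0,"az": 0,"gripper": 1}
    - {"x": 0,"y": 29,"z": 0,"ax": 0,"ay": 0,"az": 0,"gripper": 1}

```text
clock: 6.23
position: [0.5776, -0.0963, 0.0718]
ee_rot: [0.998, 0.055, 0.003, 0.0]
ft_force: [0.6, -1.6, -0.6]
grip_width: 0.026
grasp_force: 0.0
```

>>> apply_moves:
  rows:
    - {"x": 20,"y": 0,"z": 0,"ax": 0,"ay": 0,"az": 0,"gripper": 1}
    - {"x": 20,"y": 0,"z": 0,"ax": 0,"ay": 0,"az": 0,"gripper": 1}
    - {"x": 0,"y": 0,"z": 20,"ax": 0,"ay": 0,"az": 0,"gripper": 1}
    - {"x": 0,"y": 0,"z": 0,"ax": 0,"ay": 0,"az": 0,"gripper": 1}

```text
clock: 6.57
position: [0.6148, -0.0927, 0.0466]
ee_rot: [0.999, 0.053, -0.001, -0.001]
ft_force: [-1.7, 0.1, -0.3]
grip_width: 0.001
grasp_force: 0.0
```

```bash
python3 -c "
from h import *
st();look('side','s3')"
```

```text
t 6.57 jig [ 33.5 -90.2] z 46.6 toolx deg 6.1 zax [-0.0021  0.001  -1.    ] w 0.001 F [-1.73  0.14 -0.27]
side blank jig [ 34.8 -23.2] ang 1.2 [32.4 63.5]
```

View pics/s3.png

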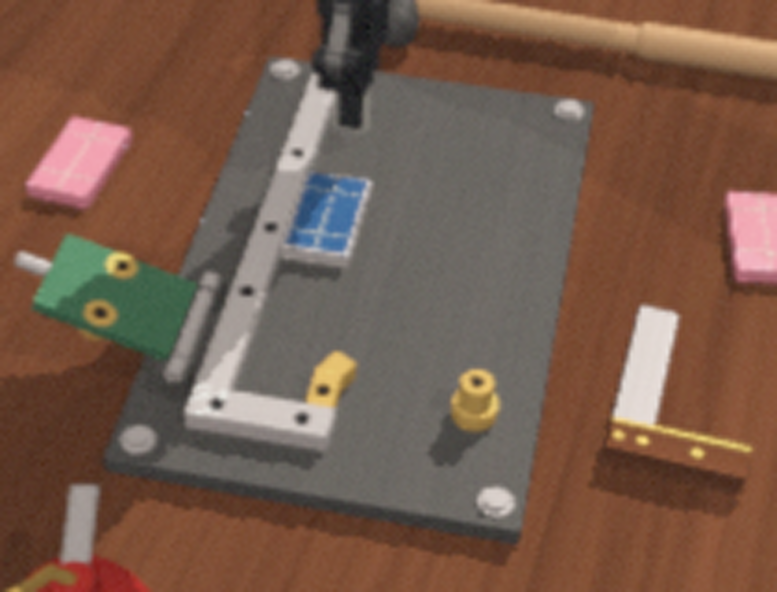

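The blank lies flush along the fence, its centre at (328,218), and the closed fingertip is behind it at (350,120). I'll lower it and slide along the fence, with a slight drift towards the fence.

>>> apply_moves:
  rows:
    - {"x": 0,"y": 0,"z": 14,"ax": 0,"ay": 0,"az": 0,"gripper": 1}
    - {"x": 0,"y": 0,"z": 6.5,"ax": 0,"ay": 0,"az": 0,"gripper": 1}
    - {"x": 0,"y": -4,"z": 0,"ax": 0,"ay": 0,"az": 0,"gripper": 1}
    - {"x": 0,"y": -5,"z": 0,"ax": 0,"ay": 0,"az": 0,"gripper": 1}
    - {"x": 0,"y": -5,"z": 0,"ax": 0,"ay": 0,"az": 0,"gripper": 1}

```text
clock: 7.03
position: [0.6142, -0.0785, 0.0288]
ee_rot: [0.999, 0.053, 0.0, 0.0]
ft_force: [-0.5, 0.3, -0.2]
grip_width: -0.003
grasp_force: 0.0
```

>>> apply_moves:
  rows:
    - {"x": 0.1,"y": -4,"z": 0,"ax": 0,"ay": 0,"az": 0,"gripper": 1}
    - {"x": 0.1,"y": -4,"z": 0,"ax": 0,"ay": 0,"az": 0,"gripper": 1}
    - {"x": 0.1,"y": -4,"z": 0,"ax": 0,"ay": 0,"az": 0,"gripper": 1}
    - {"x": 0.1,"y": -4,"z": 0,"ax": 0,"ay": 0,"az": 0,"gripper": 1}
    - {"x": 0.1,"y": -4,"z": 0,"ax": 0,"ay": 0,"az": 0,"gripper": 1}

```text
clock: 7.45
position: [0.6126, -0.0596, 0.0286]
ee_rot: [0.999, 0.053, 0.0, 0.001]
ft_force: [0.3, -3.3, 2.3]
grip_width: 0.004
grasp_force: 1.2
```

>>> apply_moves:
  rows:
    - {"x": 0.1,"y": -4,"z": 0,"ax": 0,"ay": 0,"az": 0,"gripper": 1}
    - {"x": 0.1,"y": -4,"z": 0,"ax": 0,"ay": 0,"az": 0,"gripper": 1}
    - {"x": 0.1,"y": -4,"z": 0,"ax": 0,"ay": 0,"az": 0,"gripper": 1}
    - {"x": 0.1,"y": -4,"z": 0,"ax": 0,"ay": 0,"az": 0,"gripper": 1}
    - {"x": 0.1,"y": -4,"z": 0,"ax": 0,"ay": 0,"az": 0,"gripper": 1}

```text
clock: 7.87
position: [0.6107, -0.0391, 0.0283]
ee_rot: [0.999, 0.053, -0.0, 0.0]
ft_force: [-1.7, -3.0, 1.0]
grip_width: -0.0
grasp_force: 1.6
```

```bash
python3 -c "
from h import *
st();look('side')"
```

```text
t 7.87 jig [ 35.1 -36.4] z 28.3 toolx deg 6.08 zax [-3.e-04 -3.e-04 -1.e+00] w -0.0 F [-1.7  -2.99  0.98]
side blank jig [34.6  3.2] ang -0.1 [32.8 63.6]
```

>>> apply_moves:
  rows:
    - {"x": 0,"y": -4,"z": 0.5,"ax": 0,"ay": 0,"az": 0,"gripper": 1}
    - {"x": 0,"y": -4,"z": 0.5,"ax": 0,"ay": 0,"az": 0,"gripper": 1}
    - {"x": 0.1,"y": -4,"z": 0.5,"ax": 0,"ay": 0,"az": 0,"gripper": 1}
    - {"x": 0,"y": -4,"z": 0,"ax": 0,"ay": 0,"az": 0,"gripper": 1}
    - {"x": 0.1,"y": -4,"z": 0,"ax": 0,"ay": 0,"az": 0,"gripper": 1}

```text
clock: 8.33
position: [0.6089, -0.0187, 0.0267]
ee_rot: [0.999, 0.053, 0.0, -0.0]
ft_force: [-0.0, -3.2, 0.2]
grip_width: -0.004
grasp_force: 0.9
```

>>> apply_moves:
  rows:
    - {"x": 0,"y": -4,"z": 0,"ax": 0,"ay": 0,"az": 0,"gripper": 1}
    - {"x": 0.1,"y": -4,"z": 0,"ax": 0,"ay": 0,"az": 0,"gripper": 1}
    - {"x": 0,"y": -4,"z": 0,"ax": 0,"ay": 0,"az": 0,"gripper": 1}
    - {"x": 0.1,"y": -4,"z": 0,"ax": 0,"ay": 0,"az": 0,"gripper": 1}
    - {"x": 0,"y": -4,"z": 0,"ax": 0,"ay": 0,"az": 0,"gripper": 1}

```text
clock: 8.75
position: [0.6068, 0.0009, 0.0267]
ee_rot: [0.999, 0.053, -0.0, 0.0]
ft_force: [-0.8, -1.7, 0.7]
grip_width: 0.001
grasp_force: 1.1
```

```bash
python3 -c "
from h import *
st();look('side')"
```

```text
t 8.75 jig [35.5  3.7] z 26.7 toolx deg 6.09 zax [-3.e-04 -2.e-04 -1.e+00] w 0.001 F [-0.82 -1.65  0.69]
side blank jig [34.2 43.9] ang 0.5 [32.9 63.7]
```

>>> apply_moves:
  rows:
    - {"x": 0.1,"y": -4,"z": 0,"ax": 0,"ay": 0,"az": 0,"gripper": 1}
    - {"x": 0,"y": -4,"z": 0,"ax": 0,"ay": 0,"az": 0,"gripper": 1}
    - {"x": 0.1,"y": -4,"z": 0,"ax": 0,"ay": 0,"az": 0,"gripper": 1}
    - {"x": 0,"y": -4,"z": 0,"ax": 0,"ay": 0,"az": 0,"gripper": 1}
    - {"x": 0.1,"y": -4,"z": 0,"ax": 0,"ay": 0,"az": 0,"gripper": 1}

```text
clock: 9.22
position: [0.6047, 0.0199, 0.0267]
ee_rot: [0.999, 0.053, -0.001, 0.001]
ft_force: [-4.3, -5.0, 3.4]
grip_width: 0.004
grasp_force: 3.4
```

```bash
python3 -c "
from h import *
st();look('side','s4')"
```

```text
t 9.22 jig [35.4 22.9] z 26.7 toolx deg 6.06 zax [-0.0011 -0.0012 -1.    ] w 0.004 F [-4.28 -4.98  3.4 ]
side blank jig [34.1 63. ] ang -0.2 [32.9 63. ]
```

View pics/s4.png

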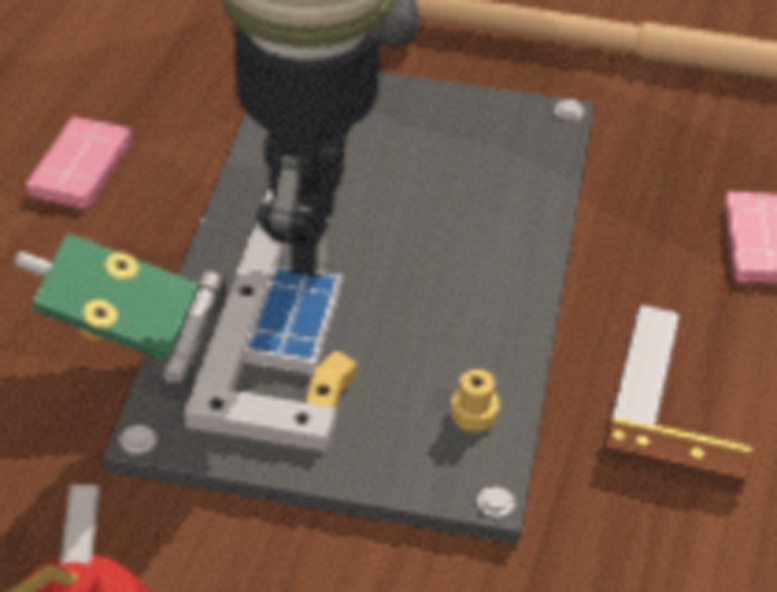

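The blank's front edge (285,360) is entering between the keeper (335,375) and the fence, and everything else is in place. The drift is now pressing on the fence enough, so I'll stop it and continue.

>>> apply_moves:
  rows:
    - {"x": -0.3,"y": -4,"z": 0,"ax": 0,"ay": 0,"az": 0,"gripper": 1}
    - {"x": 0,"y": -4,"z": 0,"ax": 0,"ay": 0,"az": 0,"gripper": 1}
    - {"x": 0,"y": -4,"z": 0,"ax": 0,"ay": 0,"az": 0,"gripper": 1}

```text
clock: 9.52
position: [0.6033, 0.0324, 0.0267]
ee_rot: [0.999, 0.053, -0.0, 0.0]
ft_force: [-3.8, -5.1, 2.7]
grip_width: 0.001
grasp_force: 2.4
```

>>> apply_moves:
  rows:
    - {"x": 0,"y": -4,"z": 0,"ax": 0,"ay": 0,"az": 0,"gripper": 1}
    - {"x": 0,"y": -4,"z": 0,"ax": 0,"ay": 0,"az": 0,"gripper": 1}
    - {"x": 0,"y": -4,"z": 0,"ax": 0,"ay": 0,"az": 0,"gripper": 1}
    - {"x": 0,"y": -2,"z": 0,"ax": 0,"ay": 0,"az": 0,"gripper": 1}

```text
clock: 9.85
position: [0.6017, 0.0468, 0.0267]
ee_rot: [0.999, 0.053, -0.0, 0.0]
ft_force: [-3.0, -5.2, 2.8]
grip_width: 0.002
grasp_force: 2.8
```

```bash
python3 -c "
from h import *
st();look('side')"
```

```text
t 9.85 jig [35.3 50. ] z 26.7 toolx deg 6.11 zax [-6.e-04 -2.e-04 -1.e+00] w 0.002 F [-3.04 -5.22  2.82]
side blank jig [34.1 89.9] ang 0.8 [33.  63.1]
```

~5 mm remaining; fine steps until the stop.

>>> apply_moves:
  rows:
    - {"x": 0,"y": -1.5,"z": 0,"ax": 0,"ay": 0,"az": 0,"gripper": 1}
    - {"x": 0,"y": -1.5,"z": 0,"ax": 0,"ay": 0,"az": 0,"gripper": 1}
    - {"x": 0,"y": -1,"z": 0,"ax": 0,"ay": 0,"az": 0,"gripper": 1}

```text
clock: 10.15
position: [0.6014, 0.05, 0.0267]
ee_rot: [0.999, 0.053, -0.0, 0.0]
ft_force: [-2.5, -4.9, 2.8]
grip_width: -0.002
grasp_force: 3.2
```

>>> apply_moves:
  rows:
    - {"x": 0,"y": -0.7,"z": 0,"ax": 0,"ay": 0,"az": 0,"gripper": 1}
    - {"x": 0,"y": -0.7,"z": 0,"ax": 0,"ay": 0,"az": 0,"gripper": 1}

```text
clock: 10.32
position: [0.6013, 0.0512, 0.0267]
ee_rot: [0.999, 0.053, -0.0, 0.0]
ft_force: [-4.1, -5.4, 3.0]
grip_width: -0.002
grasp_force: 3.3
```

>>> apply_moves:
  rows:
    - {"x": 0,"y": -0.7,"z": 0,"ax": 0,"ay": 0,"az": 0,"gripper": 1}
    - {"x": 0,"y": 0,"z": 0,"ax": 0,"ay": 0,"az": 0,"gripper": 1}

```text
clock: 10.48
position: [0.6012, 0.0516, 0.0267]
ee_rot: [0.999, 0.053, -0.0, 0.001]
ft_force: [-2.8, -5.2, 2.3]
grip_width: 0.002
grasp_force: 3.8
```

>>> apply_moves:
  rows:
    - {"x": 0,"y": -1,"z": 0,"ax": 0,"ay": 0,"az": 0,"gripper": 1}
    - {"x": 0,"y": 0,"z": 0,"ax": 0,"ay": 0,"az": 0,"gripper": 1}

```text
clock: 10.65
position: [0.6012, 0.0516, 0.0267]
ee_rot: [0.999, 0.052, -0.0, 0.001]
ft_force: [-2.9, -8.3, 3.5]
grip_width: -0.003
grasp_force: 5.1
```

>>> apply_moves:
  rows:
    - {"x": 0,"y": -1,"z": 0,"ax": 0,"ay": 0,"az": 0,"gripper": 1}
    - {"x": 0,"y": 0,"z": 0,"ax": 0,"ay": 0,"az": 0,"gripper": 1}

```text
clock: 10.82
position: [0.6012, 0.0517, 0.0267]
ee_rot: [0.999, 0.052, -0.0, 0.002]
ft_force: [-3.4, -10.3, 4.1]
grip_width: -0.002
grasp_force: 6.2
```

```bash
python3 -c "
from h import *
st();look('side')"
```

```text
t 10.82 jig [35.3 54.8] z 26.7 toolx deg 5.98 zax [-7.0e-04 -3.4e-03 -1.0e+00] w -0.002 F [ -3.36 -10.3    4.14]
side blank jig [33.9 94.6] ang 0.8 [33.2 64. ]
```

Against the end stop (force rise, TCP and camera agree). I'll back off, then nudge it gently from the open side to seat it against the fence.

>>> apply_moves:
  rows:
    - {"x": -0.3,"y": 4,"z": 0,"ax": 0,"ay": 0,"az": 0,"gripper": 1}
    - {"x": 0,"y": 6,"z": 0,"ax": 0,"ay": 0,"az": 0,"gripper": 1}
    - {"x": 0,"y": 0,"z": -40,"ax": 0,"ay": 0,"az": 0,"gripper": 1}
    - {"x": -24,"y": 0,"z": 0,"ax": 0,"ay": 0,"az": 0,"gripper": 1}
    - {"x": -24,"y": 0,"z": 0,"ax": 0,"ay": 0,"az": 0,"gripper": 1}

```text
clock: 11.28
position: [0.5561, 0.0406, 0.0688]
ee_rot: [0.999, 0.053, 0.003, -0.001]
ft_force: [-1.2, 0.0, -0.5]
grip_width: 0.001
grasp_force: 0.0
```

>>> apply_moves:
  rows:
    - {"x": 0,"y": -22,"z": 0,"ax": 0,"ay": 0,"az": 0,"gripper": 1}
    - {"x": 0,"y": 0,"z": 0,"ax": 0,"ay": 0,"az": 0,"gripper": 1}

```text
clock: 11.45
position: [0.5511, 0.0652, 0.0674]
ee_rot: [0.998, 0.055, 0.001, -0.001]
ft_force: [-0.8, 1.2, -0.1]
grip_width: 0.0
grasp_force: 0.0
```

```bash
python3 -c "
from h import *
st();look('side','s5')"
```

```text
t 11.45 jig [-13.1  73.6] z 67.4 toolx deg 6.3 zax [ 0.0012  0.0024 -1.    ] w 0.0 F [-0.84  1.15 -0.07]
side blank jig [33.9 94.5] ang 0.7 [33.2 63.3]
```

View pics/s5.png

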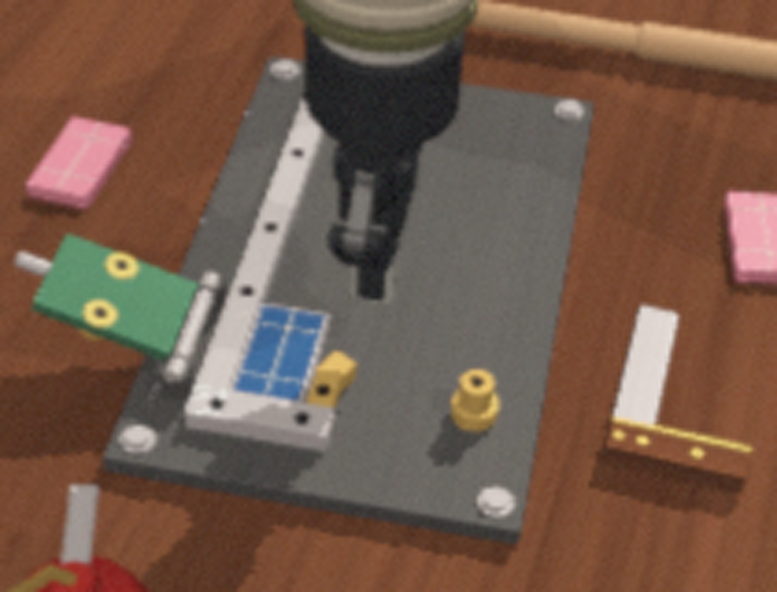

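The blank sits in the nest at (282,350), against the stop and fence. I'll give it the seating nudge on its open side.

>>> apply_moves:
  rows:
    - {"x": 0,"y": 3,"z": 20,"ax": 0,"ay": 0,"az": 0,"gripper": 1}
    - {"x": 0,"y": 0,"z": 14,"ax": 0,"ay": 0,"az": 0,"gripper": 1}
    - {"x": 0,"y": 0,"z": 5,"ax": 0,"ay": 0,"az": 0,"gripper": 1}
    - {"x": 4,"y": 0,"z": 0,"ax": 0,"ay": 0,"az": 0,"gripper": 1}
    - {"x": 4,"y": 0,"z": 0,"ax": 0,"ay": 0,"az": 0,"gripper": 1}

```text
clock: 11.92
position: [0.5606, 0.0591, 0.0277]
ee_rot: [0.999, 0.053, -0.0, -0.0]
ft_force: [0.1, -0.6, 0.0]
grip_width: -0.003
grasp_force: 0.0
```

>>> apply_moves:
  rows:
    - {"x": 3,"y": 0,"z": 0,"ax": 0,"ay": 0,"az": 0,"gripper": 1}
    - {"x": 2,"y": 0,"z": 0,"ax": 0,"ay": 0,"az": 0,"gripper": 1}
    - {"x": 0,"y": 0,"z": 0,"ax": 0,"ay": 0,"az": 0,"gripper": 1}

```text
clock: 12.17
position: [0.5662, 0.0597, 0.0284]
ee_rot: [0.999, 0.053, 0.001, -0.0]
ft_force: [-0.3, 0.1, 0.1]
grip_width: -0.002
grasp_force: 0.0
```

```bash
python3 -c "
from h import *
st();look('side')"
```

```text
t 12.17 jig [ 1.4 66.5] z 28.4 toolx deg 6.08 zax [ 1.3e-03  3.0e-04 -1.0e+00] w -0.002 F [-0.34  0.11  0.07]
side blank jig [33.8 95. ] ang -0.2 [33.4 63.7]
```

>>> apply_moves:
  rows:
    - {"x": 1,"y": 0,"z": 1,"ax": 0,"ay": 0,"az": 0,"gripper": 1}
    - {"x": 1,"y": 0,"z": 0,"ax": 0,"ay": 0,"az": 0,"gripper": 1}

```text
clock: 12.38
position: [0.5672, 0.0597, 0.0268]
ee_rot: [0.999, 0.053, 0.0, 0.0]
ft_force: [-0.5, 0.1, 0.1]
grip_width: -0.003
grasp_force: 0.0
```

>>> apply_moves:
  rows:
    - {"x": 0.8,"y": 0,"z": 0,"ax": 0,"ay": 0,"az": 0,"gripper": 1}
    - {"x": 0,"y": 0,"z": 0,"ax": 0,"ay": 0,"az": 0,"gripper": 1}

```text
clock: 12.55
position: [0.5678, 0.0598, 0.0267]
ee_rot: [0.999, 0.053, -0.0, 0.0]
ft_force: [-1.5, 0.1, 0.2]
grip_width: 0.001
grasp_force: 0.7
```

>>> apply_moves:
  rows:
    - {"x": 0.8,"y": 0,"z": 0,"ax": 0,"ay": 0,"az": 0,"gripper": 1}
    - {"x": 0,"y": 0,"z": 0,"ax": 0,"ay": 0,"az": 0,"gripper": 1}

```text
clock: 12.72
position: [0.5679, 0.0598, 0.0266]
ee_rot: [0.999, 0.053, -0.001, 0.0]
ft_force: [-5.2, -1.2, 3.5]
grip_width: -0.002
grasp_force: 2.7
```

```bash
python3 -c "
from h import *
st();look('side')"
```

```text
t 12.72 jig [ 3.1 66.4] z 26.6 toolx deg 6.09 zax [-2.e-03 -6.e-04 -1.e+00] w -0.002 F [-5.18 -1.2   3.53]
side blank jig [33.9 94.8] ang 0.7 [33.2 63.7]
```

The nudge met firm resistance, so the blank is seated. The contact points suggest the fence is about 0.4° beyond my estimate, so I'll trim the tool angle and press once more against the end stop.

>>> apply_moves:
  rows:
    - {"x": -4,"y": 0,"z": 0,"ax": 0,"ay": 0,"az": 0,"gripper": 1}
    - {"x": -6,"y": 0,"z": 0,"ax": 0,"ay": 0,"az": 0,"gripper": 1}
    - {"x": 0,"y": 0,"z": -40,"ax": 0,"ay": 0,"az": -0.4,"gripper": 1}
    - {"x": 0,"y": 26,"z": 0,"ax": 0,"ay": 0,"az": 0,"gripper": 1}
    - {"x": 20,"y": 0,"z": 0,"ax": 0,"ay": 0,"az": 0,"gripper": 1}

```text
clock: 13.18
position: [0.5813, 0.0306, 0.0686]
ee_rot: [0.998, 0.055, 0.001, 0.002]
ft_force: [-0.2, -0.9, -0.6]
grip_width: 0.005
grasp_force: 0.0
```

>>> apply_moves:
  rows:
    - {"x": 20,"y": 0,"z": 0,"ax": 0,"ay": 0,"az": 0,"gripper": 1}
    - {"x": 0,"y": 0,"z": 0,"ax": 0,"ay": 0,"az": 0,"gripper": 1}
    - {"x": 0,"y": 0,"z": 25,"ax": 0,"ay": 0,"az": 0,"gripper": 1}
    - {"x": 0,"y": 0,"z": 14,"ax": 0,"ay": 0,"az": 0,"gripper": 1}
    - {"x": 0,"y": 0,"z": 0,"ax": 0,"ay": 0,"az": 0,"gripper": 1}

```text
clock: 13.6
position: [0.5987, 0.0372, 0.0244]
ee_rot: [0.998, 0.057, -0.003, 0.0]
ft_force: [-0.6, -0.1, -0.3]
grip_width: -0.002
grasp_force: 0.0
```

```bash
python3 -c "
from h import *
st();look('side')"
```

```text
t 13.6 jig [31.3 40.7] z 24.4 toolx deg 6.51 zax [-5.5e-03 -4.0e-04 -1.0e+00] w -0.002 F [-0.6  -0.07 -0.28]
side blank jig [33.9 94.5] ang 0.8 [33.2 64.1]
```

Contact is due at TCP jig y ≈ 55, about 14 mm on.

>>> apply_moves:
  rows:
    - {"x": 1,"y": -3,"z": -1,"ax": 0,"ay": 0,"az": 0,"gripper": 1}
    - {"x": 1,"y": -4,"z": 0,"ax": 0,"ay": 0,"az": 0,"gripper": 1}
    - {"x": 0,"y": -3,"z": 0,"ax": 0,"ay": 0,"az": 0,"gripper": 1}
    - {"x": 0,"y": -2,"z": 0,"ax": 0,"ay": 0,"az": 0,"gripper": 1}
    - {"x": 0,"y": 0,"z": 0,"ax": 0,"ay": 0,"az": 0,"gripper": 1}

```text
clock: 14.07
position: [0.6023, 0.0507, 0.0294]
ee_rot: [0.998, 0.057, 0.0, -0.0]
ft_force: [0.6, -0.9, 0.7]
grip_width: 0.001
grasp_force: 0.0
```

>>> apply_moves:
  rows:
    - {"x": 0,"y": -1,"z": 0,"ax": 0,"ay": 0,"az": 0,"gripper": 1}
    - {"x": 0,"y": -1,"z": 0,"ax": 0,"ay": 0,"az": 0,"gripper": 1}

```text
clock: 14.23
position: [0.602, 0.0516, 0.029]
ee_rot: [0.998, 0.057, 0.0, 0.0]
ft_force: [0.7, -2.3, 0.6]
grip_width: 0.001
grasp_force: 1.4
```

>>> apply_moves:
  rows:
    - {"x": 0,"y": -0.8,"z": 0,"ax": 0,"ay": 0,"az": 0,"gripper": 1}
    - {"x": 0,"y": 0,"z": 0,"ax": 0,"ay": 0,"az": 0,"gripper": 1}

```text
clock: 14.4
position: [0.602, 0.0516, 0.0289]
ee_rot: [0.998, 0.056, 0.0, 0.001]
ft_force: [-0.2, -3.9, 2.5]
grip_width: 0.0
grasp_force: 1.7
```

```bash
python3 -c "
from h import *
st()"
```

```text
t 14.4 jig [36.1 54.6] z 28.9 toolx deg 6.45 zax [ 2.0e-04 -1.2e-03 -1.0e+00] w 0.0 F [-0.16 -3.89  2.48]
```

>>> apply_moves:
  rows:
    - {"x": 0,"y": -1,"z": 0,"ax": 0,"ay": 0,"az": 0,"gripper": 1}
    - {"x": 0,"y": 0,"z": 0,"ax": 0,"ay": 0,"az": 0,"gripper": 1}
    - {"x": 0,"y": 4,"z": 0,"ax": 0,"ay": 0,"az": 0,"gripper": 1}
    - {"x": 0,"y": 8,"z": 0,"ax": 0,"ay": 0,"az": 0,"gripper": 1}
    - {"x": 0,"y": 0,"z": -40,"ax": 0,"ay": 0,"az": 0,"gripper": 1}

```text
clock: 14.82
position: [0.5988, 0.0389, 0.0621]
ee_rot: [0.998, 0.056, -0.006, 0.0]
ft_force: [0.5, -1.2, -0.7]
grip_width: 0.0
grasp_force: 0.0
```

>>> apply_moves:
  rows:
    - {"x": 0,"y": 0,"z": -40,"ax": 0,"ay": 0,"az": 0,"gripper": 1}
    - {"x": -20,"y": 35,"z": 0,"ax": 0,"ay": 0,"az": 0,"gripper": 1}
    - {"x": -20,"y": 35,"z": 0,"ax": 0,"ay": 0,"az": 0,"gripper": 1}
    - {"x": -20,"y": 35,"z": -10,"ax": 0,"ay": 0,"az": 0,"gripper": 1}
    - {"x": -20,"y": 35,"z": -10,"ax": 0,"ay": 0,"az": 0,"gripper": 1}

```text
clock: 15.23
position: [0.5381, -0.1081, 0.1287]
ee_rot: [0.998, 0.057, -0.0, -0.0]
ft_force: [1.8, -1.0, 0.2]
grip_width: -0.002
grasp_force: 0.0
```

>>> apply_moves:
  rows:
    - {"x": -20,"y": 35,"z": 0,"ax": 0,"ay": 0,"az": 0,"gripper": 1}
    - {"x": -20,"y": 35,"z": 0,"ax": 0,"ay": 0,"az": 0,"gripper": 1}
    - {"x": -20,"y": 35,"z": 0,"ax": 0,"ay": 0,"az": 0,"gripper": 1}
    - {"x": 0,"y": 0,"z": 0,"ax": 0,"ay": 0,"az": 0,"gripper": 1}
    - {"x": 0,"y": 0,"z": 0,"ax": 0,"ay": 0,"az": 0,"gripper": 1}

```text
clock: 15.65
position: [0.4904, -0.2205, 0.1287]
ee_rot: [0.999, 0.054, -0.0, 0.0]
ft_force: [1.7, 1.2, 1.0]
grip_width: 0.0
grasp_force: 0.0
```

```bash
python3 -c "
from h import *
st();look('side');c=camera('top');print(jig(blank(c)[0]),blank(c))
cv2.imwrite('pics/f.png',cv2.resize(c['color'][150:270,190:350,::-1],(800,600),interpolation=cv2.INTER_CUBIC))"
```

```text
t 15.65 jig [-103.8 -204.1] z 128.7 toolx deg 6.19 zax [-2.e-04 -4.e-04 -1.e+00] w 0.0 F [1.74 1.19 0.99]
side blank jig [33.8 94.8] ang 0.2 [33.2 63.5]
[34.8 95.6] (array([596.36535645,  92.12466431]), np.float32(6.607647), [30.861236572265625, 60.952545166015625])
```

View pics/f.png

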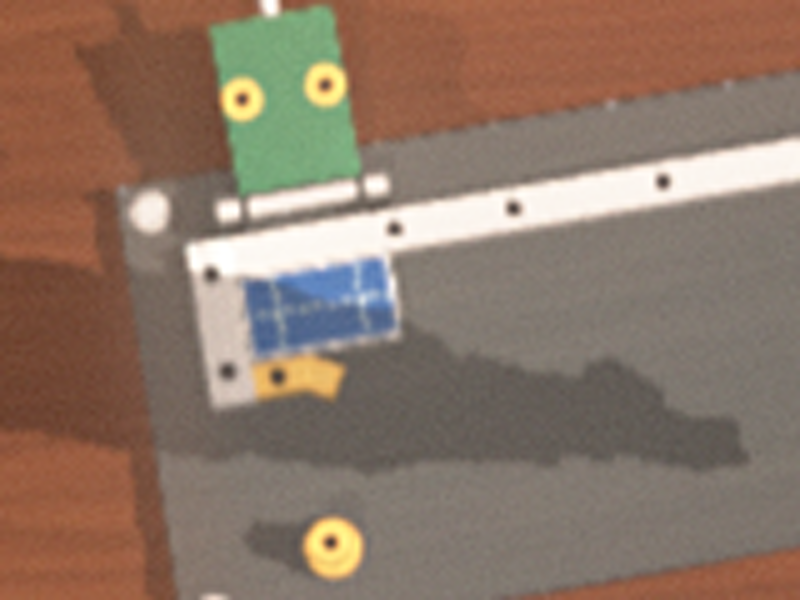

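The blank (320,305) is home, flush against the fence and end stop; the leaf, keeper and bush are where they were, and the hand is clear.

```bash
python3 -c "
from h import *
print(hand_in())"
```

```text
the job is handed in; nothing more can be done
None
```

The blank was pushed flat to the fence in the open part, slid past the keeper and seated against fence and end stop at about jig (34–35, 95) mm; hand withdrawn, leaf left open, nothing else touched, job handed in at about 16 s.

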